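Start the dust extractor from its bench panel

ROBOT

A 6-joint arm with a two-finger parallel gripper is mounted at the origin on a cart in front of the work surface, level with it; the furniture and walls round the work are solid. World frame = base frame: x ahead of the robot, y to its left, z up, the work surface at z = 0. Lengths are in m, angles in rad, forces in N, time in s.
With the tool pointing down it reaches from about 0.225 to 0.725 m from the base axis. Payload 3.1 kg.
Tool frame: the origin (TCP) lies on the centre line of the jaws, within the pads' length; the fingertips stand 19 mm ahead of it and the grasp point (between the pads) is the TCP (robot.tips_ahead is the x of the fingertips in the tool frame, in m); x points along the fingers, z is the direction in which the jaws open and shut, and the axes are right-handed (so a half turn about x gives the same grasp; the last joint's range is limited). The gripper opens to 85 mm and grips with 20 to 120 N. Pads are 22 mm wide; open, the fingers measure 114 mm over their backs; the gripper's body (76 mm by 85 mm) begins 54 mm behind the grasp point. The pads swing forward as they close: fully open they stand 13 mm farther back than shut.
Start: joints at [1.134, 0.048, 0.099, 1.622, 0, 1.443], TCP at [0.16, 0.5, 0.25] pointing down, gripper open.
Joint ranges: [-2.91, 2.91], [-0.99, 1.94], [-1.21, 1.42], [-2.12, 2.29], [-1.49, 1.47], [-3.14, 3.14]. Speed limits (rad/s): [2.79, 2.79, 3.14, 3.14, 3.14, 3.14].

INTERFACE

Orientations are given as [roll, pitch, yaw] about the fixed x, y, z axes, in that order (R = Rz(yaw) Ry(pitch) Rx(roll)).
In Python, from plant import readout, eyes, workorder, finder, robot gives the robot as it stands. The module is installed in compiled form; this text tells all that it offers.
- The arm moves only by the tool drive_tool, never from a script. Its argument "increments" is a list of rows, each a list of 5 numbers: the shift along the tool's x, y, z in cm, then the turn about the tool's x in rad, then the opening, from 0 (shut) to 1 (fully open). In form: [[tx, ty, tz, yaw, hand], ...]. A call has 1 to 8 rows; each row shifts and turns the pose as measured when the row begins, along the tool's axes as they then stand; what a row does not reach is not made up. A row lasts 1/8 s, in which the tool goes at most 62.5 mm and 10.7 degrees, less where a joint would pass 70% of its speed; a pose out of reach is approached as far as the arm can. A call with a gripper value outside its range is refused whole. The fingers move at their own pace and stop on an object; "newtons" is the grip in N (left out, the last holds). Time passes only in rows, so rows that do not move let the fingers close. It gives the time, the measured TCP pose, the force and the opening at its end, in the units of the state.
- readout.get_obs(): the state, without advancing time (a new reading comes with each control period).
- eyes.read_camera(name): name is "scene" or "top" or "wrist"; returns (picture, depth): 400x640x3 uint8, red, green, blue; 400x640 float32, m along the optical axis (not along the pixel's ray), 0 where there is no reading.
- eyes.calibration(name): a dict with "fx", "fy", "cx", "cy" (pixels), "world_from_camera" (4x4, takes a point from camera to world coordinates). Camera axes: x right, y down, z forward; pixel columns grow to the right and rows downward; lengths in m; the calibration is good to about 2 mm. A picture is of the moment at which its call begins: read the wrist's pose just before it. calibration takes no time and is no camera call; for the wrist camera it gives the pose at the moment of the call.
- workorder.finish_job(): hands the job in, once; it reports no verdict.
Trained networks look in the newest picture that a camera, given by its name, has taken for a name from the list of things; names that differ only in an ending like _2 or _b are one class to them, and where a whole thing is asked for, a point or a joint stands for the part that bears it (a point fixed in the world has none). Each returns a list of dicts, best first, with "score" (0 to 1); they miss things now and then, are a little off and sometimes report something else, mostly with a low value. They report only what shows in the picture. A call takes as long as a camera call.
- finder.spot_in(camera, thing): "bbox" ([left, top, width, height] in pixels, round what is visible of it).
- finder.outline_of(camera, thing): "region" (400x640 bool, what is visible of it) and "bbox" ([left, top, width, height] in pixels, round what is visible of it).
- finder.place_of(camera, thing): "location" ([column, row] in pixels: a listed point, or the origin of a listed thing).
The state is a dict: "time": time; "joints": joint angles; "joint_vel": joint speeds; "effort": joint torques, N m; "eef_pos": TCP position; "tcp_rot": TCP orientation; "force": force on the tool from outside, world axes, zero at the start; "wrist_torque": the same for the moment, N m; "gripper_width": finger opening in m.
Only numpy, scipy, OpenCV 4.12 (cv2) and the standard library are available. Lean on these libraries where they do the work, as an engineer would, in place of code of your own. Each camera call takes 0.05 s, during which the arm holds its last target. There are 200 camera calls.

TASK

Start up the dust extractor from the blue panel on the bench, using the closed fingers: first push down the raised green-dotted end of the white rocker until it has tipped fully over, then push the blue key all the way in so that it stays in, and last press the green start button right down and let it spring back. Keep to this order, do not press the red stop button, and leave the nut, the tape and the jar beside the panel where they are.

Things in the scene. Friction and masses are not known exactly. Their poses are not given: they have to be found in the camera images.
- starter_panel: Fixed control panel: blue box with an aluminium top plate, 130 (x) x 300 (y) x 73 mm high; origin at the centre of its underside on the bench, its x axis points from the front (air slots, robot side) to the back, y along its length, z up. A rocker and three buttons stand in a row along its middle line (its local x = 0), 66 mm apart, in an order that changes. Nothing on the panel is higher than 112 mm above the bench.
- main_rocker (a joint): White paddle rocker, 80 mm long (along the panel's x) x 34 mm wide x 10 mm thick, tipping about a crosswise axis at its middle, 18 mm above the top plate (91 mm above the bench). Angle in rad: 0 = off, the front end with the green dot stands up; 0.5 = on, the green-dotted end is fully down. Stiff hinge, no spring: stays where it is left; a push of 1 to 3 N on its end turns it. May start a few hundredths off 0.
- rocker_on_end (a point): The green dot: a point on the rocker's top face 30 mm to the front of its axis, where to push down. About 30 mm above the top plate when off; about 15 mm above it when fully on. A wide flat fingertip also turns the rocker fully when it stops higher, against the rocker's face nearer the axis (the face is 23 mm above the plate over the axis).
- blue_key (a joint): Latching blue key, a round cap of 30 mm diameter; it rises 25 mm above the panel's top plate when out and moves straight down by up to 9 mm. Value in m: 0 = out, 0.009 = fully in. No spring: about 3 N moves it and it stays where it is left. May start up to 0.002 in.
- blue_key_top (a point): Centre of the blue key's flat top face.
- green_start (a joint): Green start button, a round cap of 30 mm diameter; it rises 25 mm above the panel's top plate when out and moves straight down by up to 9 mm. Value in m: 0 = out, 0.009 = fully down. Springs back; 0.8 N starts it moving and 4.4 N holds it fully down.
- green_start_top (a point): Centre of the green button's flat top face.
- red_stop (a joint): Red stop button, a wider cap of 38 mm diameter; it rises 25 mm above the panel's top plate when out and moves straight down by up to 9 mm. Value in m: 0 = out, 0.009 = fully down. Springs back like the green one. Not to be pressed.
- red_stop_top (a point): Centre of the red button's flat top face.
- nut: Loose steel hexagon nut, 28 x 32 x 13 mm, on the bench in front of the panel; origin at the centre of its underside.
- tape: Loose roll of yellow tape lying flat, 102 mm across, 24 mm high, to the left of the panel; origin at the centre of its underside.
- jar: Loose jar of small parts with a tan lid, 71 mm across, 79 mm high, to the right of the panel; origin at the centre of its underside.

How it is judged:
On the way, in this order (a step that is already met when the one before it is completed fails the run):
1. the rocker is tipped over to on (value of joint main_rocker above 0.42 rad), for 0.1 s.
2. the blue key is pushed fully in (value of joint blue_key above 0.0075 m), for 0.1 s.
3. the green start button is pressed right down (value of joint green_start above 0.0065 m), for 0.05 s.
At the end, for the whole second after the job is handed in: The rocker is on (over 0.42 of 0.5 rad), the blue key is in (over 7.5 of 9 mm), the green and red buttons are out (within 2 mm), and the nut, tape and jar are within 20 mm of where they stood (value of joint main_rocker above 0.42 rad and value of joint blue_key above 0.0075 m and value of joint each of green_start, red_stop below 0.002 m and not (distance of nut from where it was at the start of the episode above 0.02 m) and not (distance of tape from where it was at the start of the episode above 0.02 m) and not (distance of jar from where it was at the start of the episode above 0.02 m)); the robot touches nothing.
It fails at once if the blue key is pushed while the rocker is not on (value of joint blue_key above 0.004 m and value of joint main_rocker below 0.4 rad).
It fails at once if the green button is pressed while the blue key is not in (value of joint green_start above 0.003 m and value of joint blue_key below 0.007 m).
It fails at once if the green button is pressed while the rocker is not on (value of joint green_start above 0.003 m and value of joint main_rocker below 0.4 rad).
It fails at once if the red stop button is pressed (value of joint red_stop above 0.003 m).
It fails at once if the nut, the tape or the jar is pushed away, lifted or carried (distance of any of nut, tape, jar from where it was at the start of the episode above 0.02 m).
It also fails if it takes over 38 s, if anything falls off the work surface, if the arm or the gripper's body presses on something with over 40 N, if the wrist force passes 120 N, or if a joint passes its speed limit or range.

## Working session

There is one attempt and no reset: what is moved stays moved. The work goes in short steps, Python scripts to look and compute and a tool call to move; the robot and the scene stay as the last step left them, time stands still between calls to the robot, and variables do not carry over. Pictures are saved under pics/ and viewed, about 8 in all and at most 12, crops included, and the job is handed in when it is done.

Besides the shell and the picture viewer there is one more tool, called after "Call:" as name(argument=value, ...) on one line, values as JSON. drive_tool: Moves the arm, as the interface text tells. Its arguments: {"type":"object","properties":{"increments":{"type":"array"},"newtons":{"type":"number"}},"required":["increments"]}

```bash
mkdir -p pics
cat > h.py <<'E'
import numpy as np, cv2
from plant import readout, eyes, workorder, finder, robot
def px2w(cam,d,u,v,r=2):
    c=eyes.calibration(cam); p=d[int(v)-r:int(v)+r+1,int(u)-r:int(u)+r+1]; p=p[p>0]
    z=np.median(p); q=np.array([(u-c['cx'])*z/c['fx'],(v-c['cy'])*z/c['fy'],z,1])
    return (np.array(c['world_from_camera'])@q)[:3]
E
python3 - <<'E'
from h import *
o=readout.get_obs(); print(o['time'],o['eef_pos'],o['tcp_rot'],o['gripper_width'],o['force'])
for cam in('top','scene'):
    im,d=eyes.read_camera(cam); cv2.imwrite(f'pics/{cam}0.png',im[:,:,::-1])
    for t in('rocker_on_end','blue_key_top','green_start_top','red_stop_top','starter_panel','nut','tape','jar'):
        for r in finder.place_of(cam,t)[:1]:
            u,v=r['location']; print(cam,t,round(r['score'],2),np.round([u,v],1),np.round(px2w(cam,d,u,v),4))
print(readout.get_obs()['time'])
E
```

```text
0.0 [0.15931747 0.49964062 0.24910648] [ 3.02787439  1.56842792 -1.99333256] 0.08510717512482395 [0.37568038 0.00248859 0.13683762]
top rocker_on_end 0.72 [282. 208.] [0.4966 0.1168 0.1011]
top blue_key_top 0.51 [375.6 205.7] [ 0.4973 -0.0769  0.0964]
top green_start_top 0.45 [309.9 199.5] [0.5138 0.059  0.0971]
top red_stop_top 0.71 [348.3 201.8] [ 0.5068 -0.0206  0.0974]
top starter_panel 0.77 [327.3 205.4] [0.5049 0.0229 0.0724]
top nut 0.45 [306.6 247.6] [0.4225 0.0711 0.0034]
top tape 0.58 [236.8 197.7] [ 5.413e-01  2.292e-01 -3.000e-04]
top jar 0.62 [428.7 220.9] [ 0.4655 -0.189   0.0768]
scene rocker_on_end 0.56 [305.8 190.5] [0.4937 0.1219 0.1016]
scene blue_key_top 0.53 [364.7 237.3] [ 0.5031 -0.0772  0.0961]
scene green_start_top 0.7 [335.7 203.6] [0.5231 0.0465 0.0965]
scene red_stop_top 0.74 [351.2 218.3] [ 0.518  -0.0149  0.0972]
scene starter_panel 0.64 [340.1 244.7] [ 0.4662 -0.0448  0.072 ]
scene nut 0.65 [292.7 250.3] [0.4116 0.0573 0.009 ]
scene tape 0.56 [296.1 199.8] [0.4754 0.1373 0.0739]
scene jar 0.9 [403.3 318. ] [ 0.4599 -0.239   0.0434]
0.9
```

View pics/top0.png

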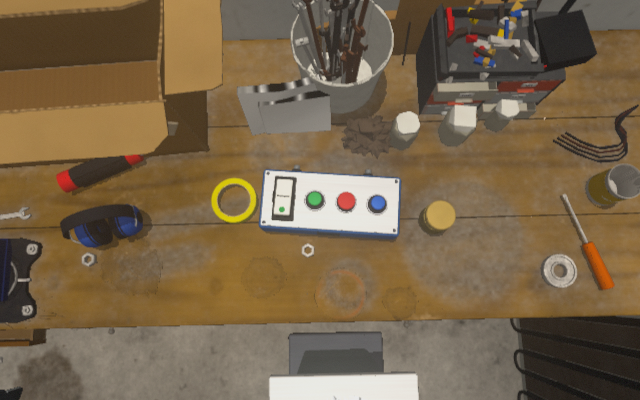

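View pics/scene0.png

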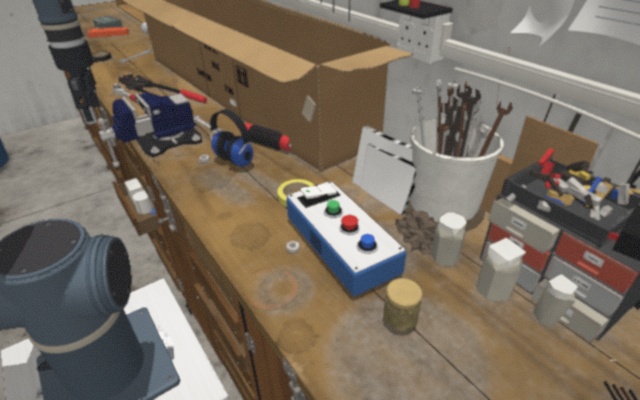

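The top view shows the panel with, from left to right, the rocker (green dot at about 282,209), green (315,200), red (346,201) and blue (377,203). The nut is in front at (308,250), the tape on the left and the jar on the right. The scene view shows the same order. Next I'll refine the positions by colour and work out the tool axes.

```bash
cat >> h.py <<'E'
from scipy.spatial.transform import Rotation as Rn
def caps(cam):
    im,d=eyes.read_camera(cam); c=eyes.calibration(cam); M=np.array(c['world_from_camera'])
    v,u=np.mgrid[:400,:640]; P=np.stack([(u-c['cx'])*d/c['fx'],(v-c['cy'])*d/c['fy'],d,np.ones_like(d)],-1)@M.T
    P=P[...,:3]; hsv=cv2.cvtColor(im,cv2.COLOR_RGB2HSV); H,S,V=[hsv[...,i].astype(int) for i in range(3)]
    box=(d>0)&(P[...,0]>.38)&(P[...,0]<.62)&(abs(P[...,1]-.02)<.2)&(P[...,2]>.085)&(P[...,2]<.13)
    out={}
    for n,m in dict(green=(abs(H-65)<22),blue=(abs(H-113)<13),red=(H<8)|(H>172)).items():
        k,lab,st,_=cv2.connectedComponentsWithStats((m&box&(S>110)&(V>50)).astype(np.uint8))
        for i in range(1,k):
            if st[i,4]>8: 
                s=lab==i; out.setdefault(n,[]).append((st[i,4],np.round((P[s].max(0)+P[s].min(0))/2,4),np.round(np.median(P[s],0),4),[round(float(u[s].mean())),round(float(v[s].mean()))]))
    return im,P,out
def tool():
    o=readout.get_obs(); R=Rn.from_euler('xyz',o['tcp_rot']).as_matrix(); return o,R
E
python3 - <<'E'
from h import *
o,R=tool(); print(np.round(R,3),robot.tips_ahead)
for cam in('top','scene'):
    im,P,out=caps(cam); print(cam)
    for n in out: print(n,*out[n],sep='\n  ')
    s=(abs(P[...,2]-.073)<.006)&(abs(P[...,0]-.5)<.12)&(abs(P[...,1]-.02)<.2)
    print('plate',cv2.minAreaRect((P[s][:,:2]*1000).astype(np.float32)),np.median(P[s][:,2]))
E
```

```text
[[ 0.    -0.953  0.304]
 [ 0.     0.304  0.953]
 [-1.    -0.     0.   ]] 0.019
top
green
  (np.int32(130), array([0.517 , 0.0503, 0.0971]), array([0.5163, 0.0502, 0.0978]), [314, 198])
  (np.int32(14), array([0.4933, 0.1188, 0.1021]), array([0.4943, 0.1188, 0.103 ]), [281, 209])
blue
  (np.int32(150), array([ 0.5044, -0.0813,  0.0963]), array([ 0.5044, -0.0815,  0.0964]), [378, 202])
red
  (np.int32(234), array([ 0.5105, -0.0151,  0.0965]), array([ 0.5102, -0.0157,  0.098 ]), [346, 200])
plate ((513.9695434570312, 16.298538208007812), (297.5276794433594, 128.59423828125), 84.78610229492188) 0.07303354418484098
scene
green
  (np.int32(101), array([0.5149, 0.0463, 0.093 ]), array([0.5132, 0.0436, 0.0974]), [333, 206])
blue
  (np.int32(133), array([ 0.5042, -0.0831,  0.0921]), array([ 0.5022, -0.0869,  0.0966]), [367, 240])
red
  (np.int32(170), array([ 0.5098, -0.0176,  0.0958]), array([ 0.5082, -0.0205,  0.0978]), [349, 221])
plate ((513.32568359375, 14.975006103515625), (296.5630798339844, 128.91502380371094), 84.94306182861328) 0.07333220004512025
```

Call:
drive_tool(increments=[[0, 0, 0, -0.1075, 0], [0, 0, 0, -0.1075, 0], [0, 0, 0, 0, 0]], newtons=30)

```text
time: 1.38
eef_pos: [0.1596, 0.5002, 0.2504]
tcp_rot: [-0.274, 1.571, 1.208]
force: [0.6, 0.0, 0.3]
gripper_width: 0.0321
```

```bash
cat >> h.py <<'E'
def need(x,y,ztip):
    o,R=tool(); dl=R.T@(np.array([x,y,ztip+.019])-o['eef_pos'])*100
    print('t',o['time'],'pos',np.round(o['eef_pos'],4),'zaxis deg',np.degrees(np.arctan2(R[1,2],R[0,2])).round(2),'tilt',R[2,0].round(4),'w',o['gripper_width'],'F',np.round(o['force'],2),'need cm',np.round(dl,2))
E
python3 -c "
from h import *
need(.493,.118,.15)"
```

```text
t 1.375 pos [0.1596 0.5002 0.2504] zaxis deg 84.94 tilt -1.0 w 0.03205235570941138 F [0.56 0.04 0.27] need cm [  8.13 -36.59 -35.12]
```

Call:
drive_tool(increments=[[0, -4.1, -3.9, 0, 0], [0, -4.1, -3.9, 0, 0], [0, -4.1, -3.9, 0, 0], [0, -4.1, -3.9, 0, 0], [0, -4.1, -3.9, 0, 0], [0, -4.1, -3.9, 0, 0], [0, -4.1, -3.9, 0, 0], [0, -4.1, -3.9, 0, 0]])

```text
time: 2.38
eef_pos: [0.4646, 0.153, 0.2507]
tcp_rot: [-0.839, 1.564, 0.637]
force: [-0.2, 0.3, -0.9]
gripper_width: 0.0001
```

```bash
python3 -c "
from h import *
need(.493,.118,.15)"
```

```text
t 2.375 pos [0.4646 0.153  0.2507] zaxis deg 84.58 tilt -1.0 w 9.166696960104893e-05 F [-0.17  0.32 -0.94] need cm [ 8.18 -3.12 -3.25]
```

Call:
drive_tool(increments=[[2, -3.1, -3.2, 0, 0], [0, 0, 0, 0, 0]])

```text
time: 2.62
eef_pos: [0.4955, 0.1137, 0.23]
tcp_rot: [-0.964, 1.564, 0.502]
force: [-0.4, -0.6, 0.0]
gripper_width: 0.0003
```

Run:
```python
from h import *
need(.493,.118,.125)
im,P,out=caps('wrist'); cv2.imwrite('pics/w1.png',im[:,:,::-1])
for n in out: print(n,*out[n],sep='\n  ')
need(.493,.118,.125)
```

```text
t 2.625 pos [0.4955 0.1137 0.23  ] zaxis deg 84.0 tilt -1.0 w 0.0003149472721828891 F [-0.37 -0.57  0.  ] need cm [8.6  0.34 0.36]
green
  (np.int32(134), array([0.496 , 0.1202, 0.1044]), array([0.4958, 0.1202, 0.1045]), [328, 194])
  (np.int32(903), array([0.518 , 0.0523, 0.0938]), array([0.5162, 0.053 , 0.0999]), [253, 223])
blue
  (np.int32(1021), array([ 0.5064, -0.0787,  0.0928]), array([ 0.5051, -0.0761,  0.0982]), [103, 225])
red
  (np.int32(1472), array([ 0.5121, -0.0133,  0.0965]), array([ 0.5108, -0.0118,  0.0998]), [177, 225])
t 2.675 pos [0.4952 0.115  0.2315] zaxis deg 84.11 tilt -1.0 w 0.00020311113183761812 F [-0.32  0.71 -0.03] need cm [8.75 0.32 0.23]
```

View pics/w1.png

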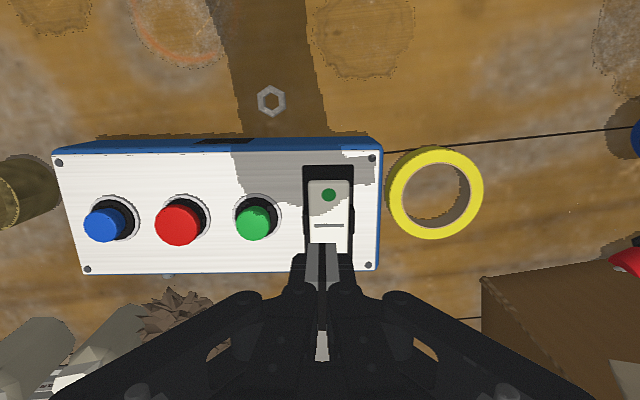

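The wrist view shows the green dot at (328,194) and the caps at (253,223), (177,225) and (103,225). This agrees with the top view to about 2 mm, so I'll descend to the dot.

Call:
drive_tool(increments=[[4, 0.1, 0.4, 0, 0], [4, 0, 0, 0, 0], [0, 0, 0, 0, 0]])

```text
time: 3.05
eef_pos: [0.4952, 0.1226, 0.1532]
tcp_rot: [-0.988, 1.557, 0.481]
force: [0.6, 0.3, -0.0]
gripper_width: -0.0001
```

```bash
python3 -c "
from h import *
need(.4945,.119,.090)"
```

```text
t 3.05 pos [0.4952 0.1226 0.1532] zaxis deg 84.13 tilt -0.9999 w -5.626070185455462e-05 F [ 0.61  0.32 -0.05] need cm [ 4.42  0.09 -0.4 ]
```

Call:
drive_tool(increments=[[2, 0.1, -0.3, 0, 0], [1, 0, 0, 0, 0], [0.6, 0, 0, 0, 0], [0.6, 0, 0, 0, 0]])

```text
time: 3.55
eef_pos: [0.4981, 0.1233, 0.1191]
tcp_rot: [-1.133, 1.544, 0.338]
force: [-0.9, 0.0, 1.4]
gripper_width: 0.0001
```

```bash
python3 -c "
from h import *
need(.4945,.119,.090)"
```

```text
t 3.55 pos [0.4981 0.1233 0.1191] zaxis deg 84.3 tilt -0.9996 w 0.00011697031161234254 F [-0.88  0.03  1.43] need cm [ 0.99  0.34 -0.47]
```

Call:
drive_tool(increments=[[0.5, 0.3, -0.4, 0, 0], [0.5, 0, -0.1, 0, 0], [0.4, 0, 0, 0, 0], [0, 0, 0, 0, 0]])

```text
time: 4.05
eef_pos: [0.4958, 0.119, 0.11]
tcp_rot: [-1.125, 1.539, 0.346]
force: [0.0, 0.1, -0.2]
gripper_width: 0.0001
```

```bash
python3 -c "
from h import *
need(.4945,.119,.088)"
```

```text
t 4.05 pos [0.4958 0.119  0.11  ] zaxis deg 84.31 tilt -0.9995 w 5.7150221569569136e-05 F [ 0.04  0.09 -0.24] need cm [ 0.3   0.14 -0.02]
```

Call:
drive_tool(increments=[[0.4, 0.1, 0, 0, 0], [0.4, 0, 0, 0, 0]])

```text
time: 4.3
eef_pos: [0.4963, 0.1191, 0.1091]
tcp_rot: [-1.176, 1.534, 0.295]
force: [-12.3, -0.6, 22.2]
gripper_width: 0.0003
```

Run:
```python
from h import *
need(.4945,.119,.088)
im,P,out=caps('scene'); im=im[150:270,250:420]
cv2.imwrite('pics/s1.png',cv2.resize(im[:,:,::-1],None,fx=4,fy=4,interpolation=2))
```

```text
t 4.3 pos [0.4963 0.1191 0.1091] zaxis deg 84.29 tilt -0.9993 w 0.00033578130134827777 F [-12.31  -0.59  22.21] need cm [ 0.2   0.19 -0.03]
```

View pics/s1.png

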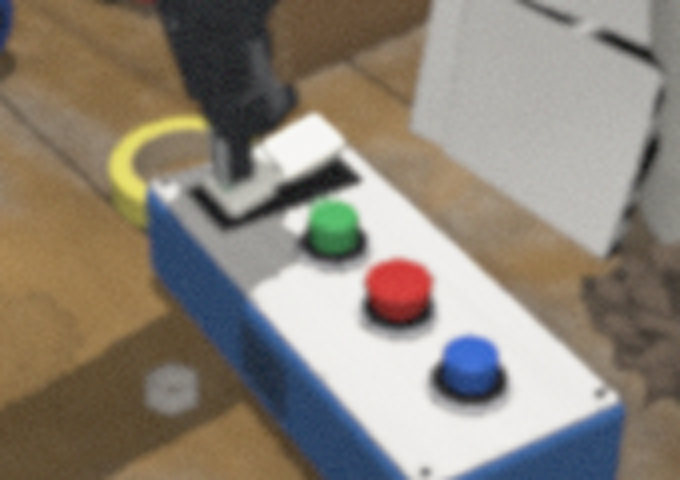

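In the crop, the rocker's dotted front end is down under the fingertips at (230,195) and its back end is raised at (300,145). The 22 N reading means it is on its stop. I'll lift and check the rocker.

Call:
drive_tool(increments=[[-4, 0, 0, 0, 0], [-4, 0, 0, 0, 0], [0, 0, -4, 0, 0], [0, 0, -5, 0, 0], [0, 0, -5, 0, 0], [0, 0, -5, 0, 0], [0, 0, 0, 0, 0]])

```text
time: 5.22
eef_pos: [0.4752, -0.0777, 0.186]
tcp_rot: [-1.291, 1.533, 0.181]
force: [-0.4, 1.1, -0.3]
gripper_width: -0.0001
```

Run:
```python
from h import *
im,P,out=caps('wrist')
for n in out: print(n,*out[n],sep='\n  ')
im,P,out=caps('top')
for n in out: print(n,*out[n],sep='\n  ')
need(.505,-.080,.115)
cv2.imwrite('pics/t1.png',cv2.resize(im[150:260,230:430,::-1],None,fx=4,fy=4,interpolation=2))
```

```text
green
  (np.int32(190), array([0.4933, 0.1207, 0.0896]), array([0.4932, 0.1206, 0.0898]), [592, 201])
  (np.int32(1343), array([0.5171, 0.0513, 0.0929]), array([0.5149, 0.0494, 0.0984]), [497, 241])
blue
  (np.int32(644), array([ 0.5018, -0.0793,  0.0921]), array([ 0.4982, -0.0788,  0.0969]), [321, 236])
red
  (np.int32(1910), array([ 0.5115, -0.0141,  0.0951]), array([ 0.5091, -0.0146,  0.0986]), [410, 243])
green
  (np.int32(135), array([0.5169, 0.0494, 0.0979]), array([0.5163, 0.0502, 0.0979]), [314, 198])
  (np.int32(14), array([0.4927, 0.1191, 0.0883]), array([0.4924, 0.1182, 0.0891]), [282, 211])
red
  (np.int32(205), array([ 0.5105, -0.0121,  0.0969]), array([ 0.5103, -0.0139,  0.0981]), [345, 200])
t 5.325 pos [ 0.4753 -0.075   0.1861] zaxis deg 84.57 tilt -0.9993 w -7.026060709535882e-05 F [-0.17  0.2   0.65] need cm [ 5.31 -2.81 -0.28]
```

View pics/t1.png

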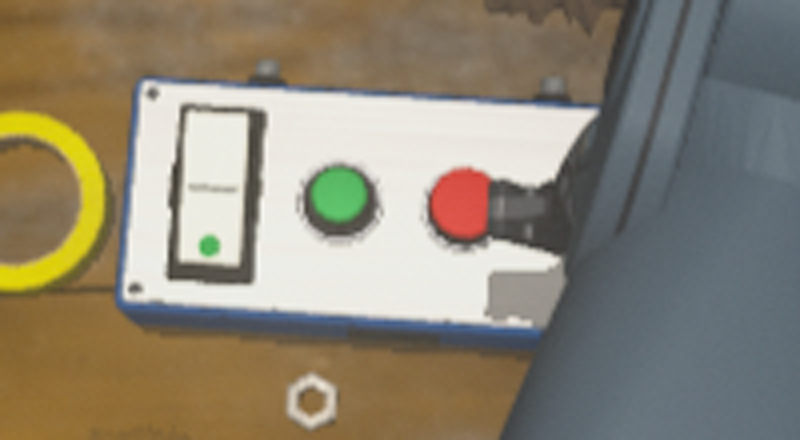

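Top crop: the rocker has tipped. Its dot is at z ≈ 0.089, against about 0.103 before and 0.088 expected when on. Green and red are untouched. Now the blue key.

Call:
drive_tool(increments=[[1.5, -2.8, -0.3, 0, 0], [3, 0, 0, 0, 0], [0, 0, 0, 0, 0]])

```text
time: 5.7
eef_pos: [0.506, -0.0763, 0.1409]
tcp_rot: [-1.221, 1.532, 0.26]
force: [-0.1, 0.1, -0.4]
gripper_width: -0.0002
```

```bash
python3 -c "
from h import *
need(.505,-.08,.089)"
```

```text
t 5.7 pos [ 0.506  -0.0763  0.1409] zaxis deg 84.89 tilt -0.9992 w -0.00017287477247776413 F [-0.14  0.12 -0.37] need cm [ 3.28  0.19 -0.42]
```

Call:
drive_tool(increments=[[1.5, 0.2, -0.4, 0, 0], [0.6, 0, 0, 0, 0], [0.5, 0, 0, 0, 0], [0.4, 0, 0, 0, 0], [0.4, 0, 0, 0, 0], [0.4, 0, 0, 0, 0]])

```text
time: 6.45
eef_pos: [0.5063, -0.0788, 0.1079]
tcp_rot: [-1.297, 1.527, 0.187]
force: [-10.1, 2.5, 24.7]
gripper_width: 0.0
```

```bash
python3 -c "
from h import *
need(.505,-.08,.089)"
```

```text
t 6.45 pos [ 0.5063 -0.0788  0.1079] zaxis deg 85.04 tilt -0.999 w 2.8148640945702043e-05 F [-10.15   2.53  24.68] need cm [-0.01  0.12 -0.13]
```

The key bottomed out at tip z ≈ 0.089 with 25 N. I'll lift, move over to green and verify blue before pressing.

Call:
drive_tool(increments=[[0.1, 0, 0, 0, 0], [-4, 0, 0, 0, 0], [-3, 0, 0, 0, 0], [0, 0, 4, 0, 0], [0, 0, 5, 0, 0], [0, 0, 4.5, 0, 0], [0, 0, 0, 0, 0]])

```text
time: 7.32
eef_pos: [0.5187, 0.0574, 0.1811]
tcp_rot: [-1.319, 1.519, 0.161]
force: [1.4, 0.1, -0.2]
gripper_width: 0.0001
```

Run:
```python
from h import *
for cam in('wrist','scene','top'):
    im,P,out=caps(cam); print(cam)
    for n in out: print(n,*out[n],sep='\n  ')
    if cam=='scene': cv2.imwrite('pics/s2.png',cv2.resize(im[150:290,250:420,::-1],None,fx=4,fy=4,interpolation=2))
need(.517,.050,.115)
```

```text
wrist
green
  (np.int32(225), array([0.4939, 0.1169, 0.0897]), array([0.4939, 0.117 , 0.0895]), [408, 162])
  (np.int32(1380), array([0.5174, 0.0486, 0.0929]), array([0.516 , 0.0488, 0.0984]), [311, 206])
blue
  (np.int32(1354), array([ 0.5057, -0.0821,  0.0884]), array([ 0.5048, -0.0808,  0.0895]), [126, 203])
red
  (np.int32(2299), array([ 0.5115, -0.0167,  0.0953]), array([ 0.51  , -0.0156,  0.0985]), [215, 206])
scene
green
  (np.int32(86), array([0.5141, 0.045 , 0.093 ]), array([0.5124, 0.0435, 0.0971]), [333, 206])
blue
  (np.int32(114), array([ 0.5047, -0.0833,  0.0885]), array([ 0.5037, -0.0844,  0.0892]), [367, 242])
red
  (np.int32(171), array([ 0.5101, -0.0191,  0.0943]), array([ 0.5078, -0.0206,  0.0979]), [349, 221])
top
blue
  (np.int32(139), array([ 0.5044, -0.0819,  0.0891]), array([ 0.5042, -0.0815,  0.0888]), [377, 203])
red
  (np.int32(161), array([ 0.5111, -0.0213,  0.0975]), array([ 0.5098, -0.0202,  0.0979]), [348, 200])
t 7.475 pos [0.5184 0.0543 0.1809] zaxis deg 84.55 tilt -0.9987 w -0.00015147367311351296 F [ 0.09 -0.71 -0.73] need cm [ 4.67  0.33 -0.5 ]
```

View pics/s2.png

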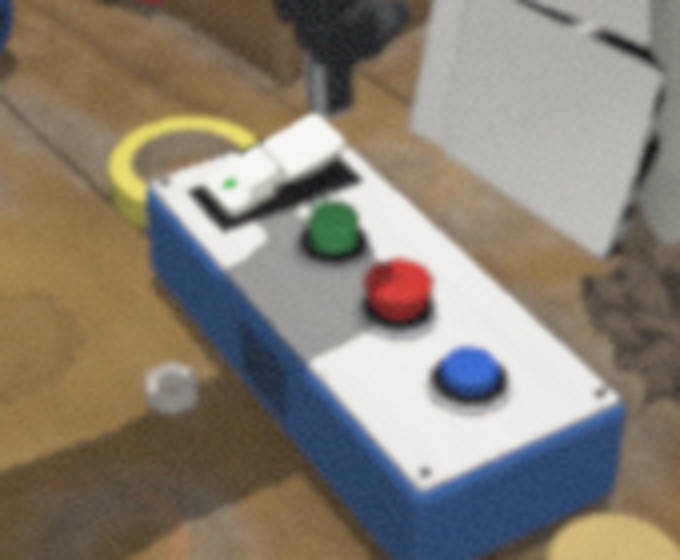

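Blue is in: its top is at z ≈ 0.089, against 0.097–0.098 before, and it sits low at (468,372). The rocker is still on, and green (333,228) and red (398,287) are out. Green is next.

Call:
drive_tool(increments=[[1.5, 0.3, -0.4, 0, 0], [2.5, 0, 0, 0, 0], [0, 0, 0, 0, 0]])

```text
time: 7.85
eef_pos: [0.5162, 0.047, 0.1375]
tcp_rot: [-1.356, 1.522, 0.114]
force: [-0.3, 0.4, 1.1]
gripper_width: -0.0005
```

```bash
python3 -c "
from h import *
need(.517,.05,.089)"
```

```text
t 7.85 pos [0.5162 0.047  0.1375] zaxis deg 84.23 tilt -0.9988 w -0.0005476586710719344 F [-0.35  0.37  1.08] need cm [2.95 0.09 0.28]
```

Call:
drive_tool(increments=[[1.2, 0.1, 0.3, 0, 0], [0.6, 0, 0, 0, 0], [0.5, 0, 0, 0, 0], [0.4, 0, 0, 0, 0], [0.4, 0, 0, 0, 0], [0.4, 0, 0, 0, 0]])

```text
time: 8.6
eef_pos: [0.5176, 0.049, 0.1075]
tcp_rot: [-1.389, 1.519, 0.079]
force: [-13.1, -0.1, 25.5]
gripper_width: 0.0002
```

```bash
python3 -c "
from h import *
need(.517,.05,.089)"
```

```text
t 8.6 pos [0.5176 0.049  0.1075] zaxis deg 84.13 tilt -0.9987 w 0.00016348679684489786 F [-13.05  -0.14  25.51] need cm [-0.05  0.07  0.09]
```

The button is on its stop, with tip z ≈ 0.0885 and 25 N. I'll hold briefly, then retreat upwards and check.

Call:
drive_tool(increments=[[0.2, 0, 0, 0, 0], [-4, 0, 0, 0, 0], [-5, 0, 0, 0, 0], [-5, 0, 0, 0, 0], [0, 4, 0, 0, 0], [0, 4, 0, 0, 0], [0, 0, 0, 0, 0], [0, 0, 0, 0, 0]])

```text
time: 9.6
eef_pos: [0.4327, 0.0574, 0.2494]
tcp_rot: [-1.398, 1.508, 0.071]
force: [0.8, 0.6, -0.6]
gripper_width: 0.0003
```

Run:
```python
from h import *
for cam in('wrist','scene','top'):
    im,P,out=caps(cam); print(cam)
    for n in out: print(n,*out[n],sep='\n  ')
    cv2.imwrite(f'pics/{cam}9.png',im[:,:,::-1])
    for t in('nut','tape','jar'):
        for r in finder.place_of(cam,t)[:1]: print(t,round(r['score'],2),np.round(r['location'],1))
need(.517,.05,.2)
```

```text
wrist
green
  (np.int32(104), array([0.4935, 0.1188, 0.0896]), array([0.494 , 0.1189, 0.0894]), [390, 229])
blue
  (np.int32(620), array([ 0.5056, -0.0806,  0.0881]), array([ 0.5041, -0.0798,  0.0892]), [191, 257])
red
  (np.int32(1074), array([ 0.5111, -0.015 ,  0.0946]), array([ 0.5091, -0.0141,  0.0983]), [256, 260])
nut 0.86 [328.2 139.3]
tape 0.6 [464.2 216.7]
jar 0.67 [106.  211.8]
scene
green
  (np.int32(99), array([0.5146, 0.0468, 0.0927]), array([0.514 , 0.0441, 0.097 ]), [333, 206])
blue
  (np.int32(117), array([ 0.5041, -0.0834,  0.0883]), array([ 0.5035, -0.0848,  0.0891]), [367, 242])
red
  (np.int32(171), array([ 0.5096, -0.0189,  0.0929]), array([ 0.5079, -0.0212,  0.0979]), [349, 221])
tape 0.82 [300.7 198.6]
jar 0.64 [400.6 319.6]
top
blue
  (np.int32(141), array([ 0.5043, -0.0819,  0.0892]), array([ 0.5042, -0.081 ,  0.089 ]), [377, 203])
red
  (np.int32(42), array([ 0.5091, -0.0293,  0.0978]), array([ 0.5093, -0.0283,  0.0978]), [352, 200])
tape 0.66 [237.5 200.6]
jar 0.6 [432.2 223.6]
t 10.2 pos [0.432  0.0574 0.2492] zaxis deg 84.2 tilt -0.9982 w 0.00012474285748308517 F [ 0.25 -0.36  0.32] need cm [ 3.53 -8.34  0.09]
```

View pics/top9.png

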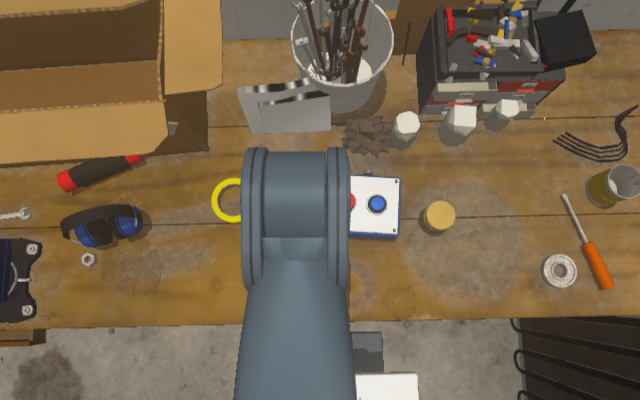

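In the final top view the tape (234,200) and jar (439,217) are where they started, and the arm hides the nut. The scene camera has green back out at z 0.097, red out, blue in and the arm clear. I'll hand in.

```bash
python3 -c "
from h import *
workorder.finish_job(); print(readout.get_obs()['time'])"
```

```text
the job is handed in; nothing more can be done
the job is handed in; nothing more can be done
```

I tipped the rocker on, pushed the blue key in, and pressed and released the green start button, in that order. I then handed the job in at about 10 s of the 38 s allowed. `finish_job` gives no verdict, so success is judged from my own checks.

- **Presses:** each one ended on its stop, with a contact force of 22–26 N.
- **Rocker:** the green dot ended at z ≈ 0.089 m, against about 0.103 m at the start and 0.088 m expected when fully on.
- **Blue key:** its top stayed at z ≈ 0.089 m, against 0.096–0.098 m before, so it is about 8–9 mm in.
- **Green and red buttons:** in the last picture both tops were back at their starting height of about 0.097–0.098 m. The red button was never touched.
- **Tape and jar:** both were at the same pixels as at the start.
- **Nut:** the arm hid it from the top camera and the finder missed it in the scene camera in the last check. The wrist camera's finder still found it in front of the panel (score 0.86), but I did not turn that into a position. The gripper never came near it.
- **Arm:** it was raised clear, with the fingertips at about 0.23 m and no contact force.

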